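Load the sealing-machine changeover kit into the sloping tray

ROBOT

A 6-joint arm with a two-finger parallel gripper is mounted at the origin on the work surface. World frame = base frame: x ahead of the robot, y to its left, z up, the work surface at z = 0. Lengths are in m, angles in rad, forces in N, time in s.
With the tool pointing down it reaches from about 0.15 to 0.775 m from the base axis. Payload 6.1 kg.
Tool frame: the origin (TCP) lies at the very end of the fingers, on their centre line; the grasp point (between the pads) lies 19 mm behind it; z points along the fingers, y is the line along which they close (so a half turn about z gives the same grasp; the last joint's range is limited). The gripper opens to 85 mm and grips with 20 to 120 N. Pads are 22 mm wide; open, the fingers measure 114 mm over their backs; the gripper's body (76 mm by 85 mm) begins 54 mm behind the grasp point. The pads swing forward as they close: fully open they stand 13 mm farther back than shut.
Start: joints at [-1.269, 0.126, -0.04, 1.405, 0, 1.571], TCP at [0.156, -0.501, 0.231] pointing down, gripper open.
Joint ranges: [-2.72, 2.72], [-0.95, 1.95], [-1.27, 1.35], [-1.78, 2.02], [-1.46, 1.47], [-3.14, 3.14]. Speed limits (rad/s): [2.39, 2.39, 3.01, 3.14, 3.14, 3.14].

INTERFACE

Orientations are given as a unit quaternion [x, y, z, w].
In Python, from rig import readout, cams, job_done gives the robot as it stands.
- The arm moves only by the tool arm_command, never from a script. Its argument "motion" is a list of rows, each a list of 3 entries, a list of its own where there are three numbers: the closure, from 0 (fully open) to 1 (shut), then the shift along the tool's x, y, z each as a share of 0.1 m, from -1 to 1, then the turn about the tool's z as a share of 90 degrees, from -1 to 1. A call has 1 to 20 rows; each row shifts and turns the commanded pose from where the row before left it, along the tool's axes as they then stand; what a row does not reach is not made up. A row lasts 1/12 s, in which the tool goes at most 41.7 mm and 7.16 degrees, less where a joint would pass 70% of its speed; a pose out of reach is approached as far as the arm can. A call with a number of a shift or a turn outside -1 to 1 is refused whole. A call with a gripper value outside its range is refused whole. The fingers move at their own pace and stop on an object; "grip_force" is the grip in N (left out, the last holds). Time passes only in rows, so rows that do not move let the fingers close. It gives the time, the measured TCP pose, the force, the opening and the grip force at its end, in the units of the state.
- readout.sense(): the state, without advancing time (a new reading comes with each control period).
- cams.snapshot(name): name is "scene" or "top"; returns the picture (480x640x3 uint8, blue, green, red); there is no depth.
- cams.calibration(name): a dict with "mtx" (3x3 intrinsics, pixels), "rvec" (rotation vector, rad) and "tvec" (3), from world to camera coordinates, as OpenCV has them. Camera axes: x right, y down, z forward; pixel columns grow to the right and rows downward; lengths in m; the calibration is good to about 2 mm. A picture is of the moment at which its call begins. calibration takes no time and is no camera call.
- job_done(): hands the job in; it is judged then, once.
The state is a dict: "time_s": time; "joint_positions": joint angles; "dq": joint speeds; "tau": joint torques, N m; "tool_pos": TCP position; "tool_rot": TCP orientation; "contact_force": force on the tool from outside, world axes, zero at the start; "wrist_torque": the same for the moment, N m; "width": opening from 0.0 (shut) to 1.0 (fully open); "grip_force": force on a finger pad.
Only numpy, scipy, OpenCV 4.12 (cv2) and the standard library are available. Lean on these libraries where they do the work, as an engineer would, in place of code of your own. Each camera call takes 0.05 s, during which the arm holds its last target. There are 200 camera calls.

TASK

Load the changeover kit into the blue tray on the sloping stand. First lay the longer sealing bar flat on the tray floor, across the tray in its lower half; then put in the larger levelling foot, the angle bracket and the air regulator on the up-slope side of the bar, each resting squarely on the tray floor the same way up as it stands on the mat, not leaning on or lying over anything. Set the parts down, do not drop them, and leave everything else where it is.

Things in the scene. Friction and masses are not known exactly. Their poses are not given: they have to be found in the camera images.
- tray_in (a point): Centre of the inner floor of the fixed blue tray on its sloping stand, 65 mm above the bench, on the other side of the bench from the mat. Tilted with the tray: x points up the 12 degree slope (low side towards the robot), y across, z square out of the floor. Inside 120 mm (x) by 180 mm (y), flat floor; walls 4 mm thick, 40 mm high above the floor, with an 8 mm outward lip at the top.
- long_bar: The longer of two plain aluminium sealing bars: 110 mm long (x) by 22 mm (y) by 22 mm high, about 145 g, lying on the grey mat. Origin at the centre of its underside, z up.
- big_foot: The larger of two machine levelling feet, standing upright: black rubber disc 44 mm in diameter and 14 mm thick, from whose centre a round steel stud 12 mm in diameter rises to 75 mm above the underside (a 20 mm look-only nut at its root reaches 20 mm). About 150 g. Origin at the centre of the underside, z along the stud.
- bracket: Aluminium angle bracket, 40 mm wide (y): a base plate 36 mm long (x) and 8 mm thick lying flat, and an upright plate 8 mm thick (x from -18 to -10 mm) that rises to 44 mm above the underside. About 80 g. Origin at the centre of the underside of the base plate, z up.
- regulator: Air pressure regulator, standing: grey body 40 by 40 mm and 48 mm high, on it a round black knob 30 mm in diameter from 48 to 80 mm height (firmly fixed, it does not turn), and a round gauge 32 mm in diameter, centred 28 mm high, that sticks out 11 mm from the -x face. About 280 g. Origin at the centre of the body's underside, z up.
- short_bar: Bystander: the shorter sealing bar, 70 by 22 by 22 mm, lying on the mat among the parts. Origin at the centre of its underside, x along its length.
- small_foot: Bystander: the smaller levelling foot, disc 30 mm in diameter, 10 mm thick, stud 8 mm in diameter up to 48 mm. Stands on the mat among the parts. Origin at the centre of its underside.
- bottle: Bystander: white bottle, 32 mm in diameter, 140 mm tall, standing on the mat among the parts. Origin at the centre of its underside.
- can: Bystander: metal can, 36 mm in diameter, 80 mm tall, standing on the mat among the parts. Origin at the centre of its underside.
- tape: Bystander: a roll (cardboard ring) lying flat on the bench beyond the mat and the tray, 72 mm outer diameter, 24 mm high. Origin at the centre of its underside.
- mat: Thin grey mat, 310 mm (x) by 390 mm (y), 2 mm thick, fixed to the bench; the parts stand on it. Origin at the centre of its underside, on the bench.
There are look-alikes about, which are no part of the job. Leave any orange look-alike of the bracket alone.

How it is judged:
On the way:
1. the longer bar lies released on the tray floor, across the tray in its lower half, while the other three parts are still out of the tray (x of long_bar in the frame of tray_in between -0.06 and 0.06 m and y of long_bar in the frame of tray_in between -0.09 and 0.09 m and z of long_bar in the frame of tray_in between -0.005 and 0.006 m and angle between the z axis of long_bar and the z axis of tray_in, either way round below 0.12 rad and x of long_bar in the frame of tray_in below -0.01 m and angle between the x axis of long_bar and the y axis of tray_in, either way round below 0.25 rad and contact force between the fingers and long_bar below 0.1 N and linear speed of long_bar below 0.02 m/s and distance between each of big_foot, bracket, regulator and tray_in above 0.12 m), for 0.2 s.
At the end, for the whole second after the job is handed in: All four parts at rest inside the tray, undersides within 6 mm of its floor, upright axes square to it within 0.12 rad; bar across the tray within 0.25 rad, its centre 10 mm or more down-slope of the tray centre, the other origins at most 20 mm down-slope of it (x of long_bar in the frame of tray_in between -0.06 and 0.06 m and y of long_bar in the frame of tray_in between -0.09 and 0.09 m and z of long_bar in the frame of tray_in between -0.005 and 0.006 m and angle between the z axis of each of long_bar, big_foot, bracket, regulator and the z axis of tray_in, either way round below 0.12 rad and x of long_bar in the frame of tray_in below -0.01 m and angle between the x axis of long_bar and the y axis of tray_in, either way round below 0.25 rad and contact force between the fingers and long_bar below 0.1 N and linear speed of each of long_bar, big_foot, bracket, regulator below 0.02 m/s and x of big_foot in the frame of tray_in between -0.06 and 0.06 m and y of big_foot in the frame of tray_in between -0.09 and 0.09 m and z of big_foot in the frame of tray_in between -0.005 and 0.006 m and contact force between the fingers and big_foot below 0.1 N and x of each of big_foot, bracket, regulator in the frame of tray_in above -0.02 m and x of bracket in the frame of tray_in between -0.06 and 0.06 m and y of bracket in the frame of tray_in between -0.09 and 0.09 m and z of bracket in the frame of tray_in between -0.005 and 0.006 m and contact force between the fingers and bracket below 0.1 N and x of regulator in the frame of tray_in between -0.06 and 0.06 m and y of regulator in the frame of tray_in between -0.09 and 0.09 m and z of regulator in the frame of tray_in between -0.005 and 0.006 m and contact force between the fingers and regulator below 0.1 N); the robot touches nothing.
It fails at once if a bystander is shifted by more than 25 mm (distance of any of short_bar, small_foot, bottle, can, tape from where it was at the start of the episode above 0.025 m).
It fails at once if a standing bystander is toppled (angle between any of short_bar, small_foot, bottle, can's own z axis and vertical above 0.5 rad).
It fails at once if a part is dropped or thrown (faster than 0.8 m/s, a fall of some 3 cm, while the fingers do not hold it) ((linear speed of long_bar above 0.8 m/s and contact force between the fingers and long_bar below 0.1 N) or (linear speed of big_foot above 0.8 m/s and contact force between the fingers and big_foot below 0.1 N) or (linear speed of bracket above 0.8 m/s and contact force between the fingers and bracket below 0.1 N) or (linear speed of regulator above 0.8 m/s and contact force between the fingers and regulator below 0.1 N)).
It also fails if it takes over 72 s, if anything falls off the work surface, if the arm or the gripper's body presses on something with over 40 N, if the wrist force passes 120 N, or if a joint passes its speed limit or range.

## Working session

There is one attempt and no reset: what is moved stays moved. The work goes in short steps, Python scripts to look and compute and a tool call to move; the robot and the scene stay as the last step left them, time stands still between calls to the robot, and variables do not carry over. Pictures are saved under pics/ and viewed, at most 13 in all, crops included, and the job is handed in when it is done.

Besides the shell and the picture viewer there is one more tool, called after "Emit:" as name(argument=value, ...) on one line, values as JSON. arm_command: Moves the arm, as the interface text tells. Its arguments: {"type":"object","properties":{"motion":{"type":"array"},"grip_force":{"type":"number"}},"required":["motion"]}

```bash
ls; mkdir -p pics
python3 - <<'E'
from rig import readout,cams
import cv2
for n in("scene","top"):
    cv2.imwrite(f"pics/{n}0.png",cams.snapshot(n)); c=cams.calibration(n); print(n,c)
print(readout.sense())
E
```

```text
pics
scene {'mtx': array([[469.75103488,   0.        , 320.32975206],
       [  0.        , 469.75103488, 247.08626736],
       [  0.        ,   0.        ,   1.        ]]), 'rvec': array([ 2.22476218,  0.75317055, -0.35268325]), 'tvec': array([-0.48759274, -0.20287116,  1.35880556])}
top {'mtx': array([[611.7922384 ,   0.        , 318.95073736],
       [  0.        , 611.7922384 , 244.51578092],
       [  0.        ,   0.        ,   1.        ]]), 'rvec': array([ 2.14240931, -2.15064465,  0.13039876]), 'tvec': array([-0.0021489 ,  0.63283774,  1.14880338])}
{'time_s': 0.1, 'joint_positions': array([-1.26903034e+00,  1.26333584e-01, -4.05083665e-02,  1.40540104e+00,
       -2.33336341e-05,  1.57080018e+00]), 'dq': array([-9.80978710e-04, -3.48443834e-03,  2.87669389e-03, -1.62144617e-03,
        1.75696356e-03,  9.60784506e-05]), 'tau': array([-1.26405583e-03, -4.36902416e+01,  3.53607452e+01,  1.36120545e-02,
       -6.08314576e-05, -9.57135342e-06]), 'tool_pos': array([ 0.15591739, -0.50092675,  0.23059843]), 'tool_rot': array([ 9.88638769e-01,  1.50309216e-01, -1.20260792e-04, -7.13362044e-04]), 'contact_force': array([ 0.57408378, -0.37839409,  0.16543015]), 'wrist_torque': array([-0.02343386,  0.00029488, -0.03611224]), 'grip_force': 0.0, 'width': 0.9984598547507403}
```

View pics/top0.png

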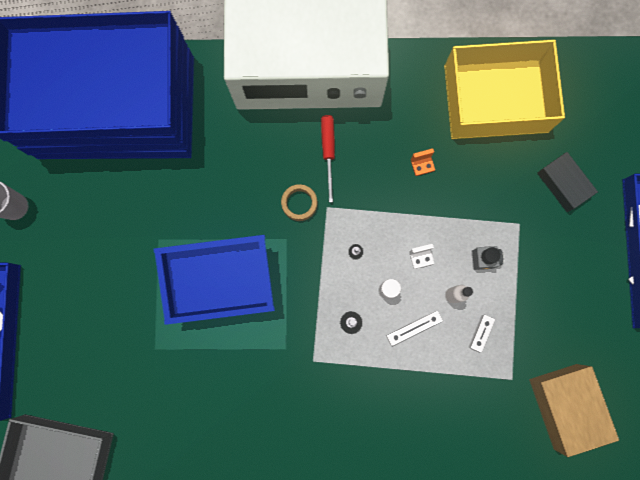

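View pics/scene0.png

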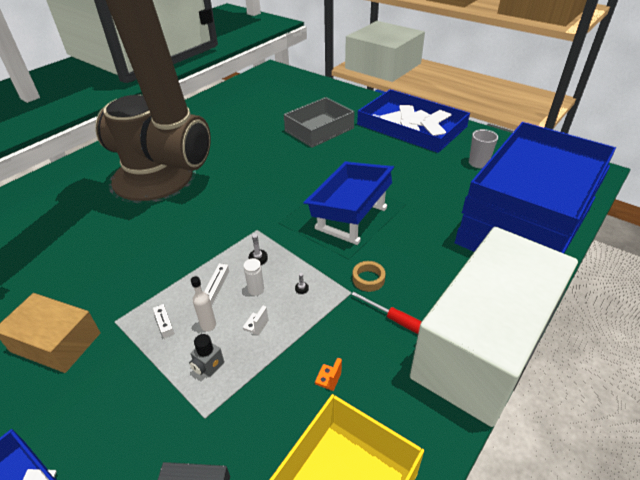

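Top view: robot below the picture, tray at (215,280), mat at (417,293). Candidates:
- Feet: (351,322) has the larger disc, so it is big_foot. (356,251) is the small one.
- Bars: (415,329) is long (~57 px). (483,333) is short.
- Brackets: the aluminium one at (423,256) is the part. The orange one at (423,162) is the look-alike.
- Regulator at (487,258), can at (391,289), bottle at (462,293).

I'll confirm these in an enlarged crop.

```bash
cat > h.py <<'E'
import numpy as np,cv2
from rig import cams
class C:
    def __init__(s,n):
        c=cams.calibration(n); s.K=c["mtx"]; s.r=np.array(c["rvec"]).reshape(3); s.t=np.array(c["tvec"]).reshape(3); s.R=cv2.Rodrigues(s.r)[0]; s.o=-s.R.T@s.t
    def proj(s,P): return cv2.projectPoints(np.atleast_2d(np.array(P,float)),s.r,s.t,s.K,None)[0].reshape(-1,2)
    def at(s,uv,z):
        uv=np.atleast_2d(np.array(uv,float)); d=(s.R.T@np.linalg.inv(s.K)@np.c_[uv,np.ones(len(uv))].T).T
        return s.o+d*((z-s.o[2])/d[:,2])[:,None]
E
python3 - <<'E'
from h import *
import cv2
t=cv2.imread("pics/top0.png"); s=cv2.imread("pics/scene0.png")
cv2.imwrite("pics/matcrop.png",cv2.resize(t[225:365,325:525],None,fx=4,fy=4,interpolation=cv2.INTER_CUBIC))
a=cv2.resize(t[225:335,145:285],None,fx=5,fy=5,interpolation=cv2.INTER_CUBIC)
cv2.imwrite("pics/traycrop.png",a)
cv2.imwrite("pics/scenecrop.png",cv2.resize(s[225:405,140:330],None,fx=3.3,fy=3.3,interpolation=cv2.INTER_CUBIC))
T=C("top");S=C("scene")
print(T.o,S.o)
print(T.at([[327,208],[519,224],[513,380],[314,361]],.002).round(4))
E
```

```text
[ 0.47412722 -0.01887457  1.22273651] [ 1.09152348 -0.58438786  0.7696254 ]
[[ 0.7129 -0.0206  0.002 ]
 [ 0.6781 -0.4072  0.002 ]
 [ 0.3702 -0.3813  0.002 ]
 [ 0.4075  0.0063  0.002 ]]
```

View pics/matcrop.png

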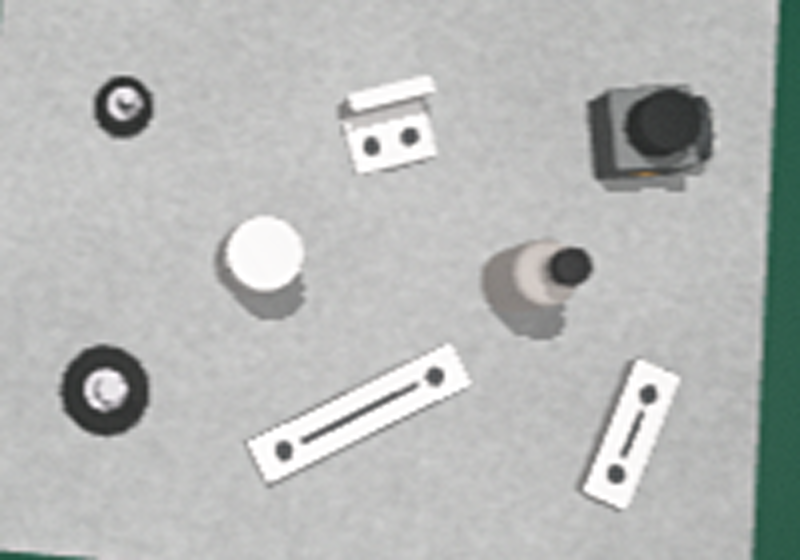

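View pics/traycrop.png

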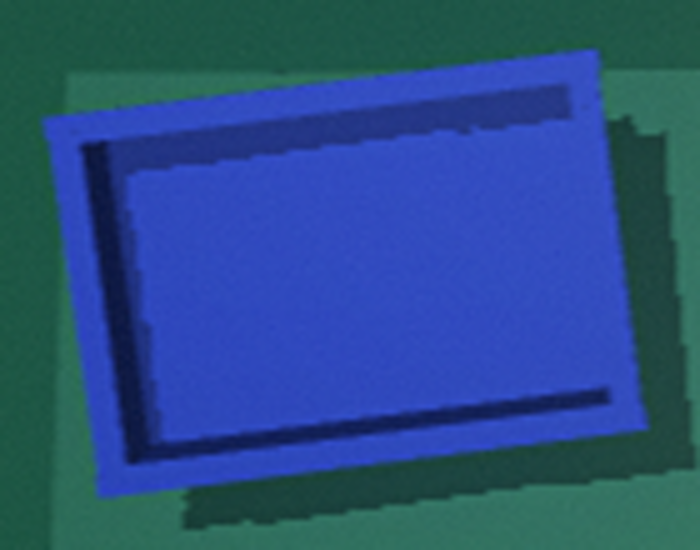

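View pics/scenecrop.png

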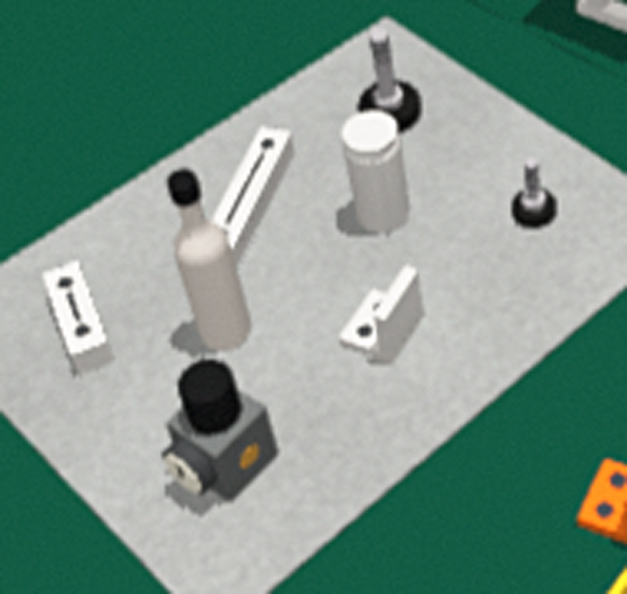

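Identities confirmed. In the mat crop:
- The large black disc is at (105,390) and the long bar's centre at (360,413).
- The bracket at (390,125) has its upright on the far side.
- The regulator at (650,125) has its gauge towards image right.

In the tray crop, the lip corners are at (45,117), (598,50), (648,430) and (98,497). Next I fit the poses.

```bash
cat > fit.py <<'E'
from h import *
from scipy.optimize import least_squares
T=C("top");S=C("scene")
def cr(p,f,ox,oy): return (np.array(p,float)+.5)/f-.5+[ox,oy]
m=lambda p:cr(p,4,325,225); tr=lambda p:cr(p,5,145,225); sc=lambda p:cr(p,3.3,140,225)
def Rt(yaw,tilt): # x up slope
    c,s=np.cos(yaw),np.sin(yaw); Rz=np.array([[c,-s,0],[s,c,0],[0,0,1]])
    a=np.radians(tilt); return Rz@np.array([[np.cos(a),0,-np.sin(a)],[0,1,0],[np.sin(a),0,np.cos(a)]])
lip=np.array([[.072,.102,.04],[.072,-.102,.04],[-.072,-.102,.04],[-.072,.102,.04]])
uv=tr([[45,117],[598,50],[648,430],[98,497]])
f=lambda q:(T.proj(np.array([q[0],q[1],.065])+lip@Rt(q[2],12).T)-uv).ravel()
r=least_squares(f,[.47,.2,0],x_scale=.01); tray=r.x
if __name__=="__main__":
    print("tray",r.x.round(4),np.degrees(r.x[2]),"res px",r.fun.round(2))
    P=T.at(m([[247,441],[452,343],[472,380],[270,486]]),.024)
    print("bar",P.mean(0).round(4),"sides",np.linalg.norm(P-np.roll(P,-1,0),axis=1).round(4),"yaw",np.degrees(np.arctan2(*(P[1]-P[0])[1::-1])))
    F=T.at(m([[105,390],[61,390],[149,390]]),.016);print("foot",F[0].round(4),"diam",np.linalg.norm(F[1]-F[2]))
    B=T.at(m([[345,97],[432,76],[437,92],[350,111]]),.046);print("brk upright",B.mean(0).round(4),np.linalg.norm(B-np.roll(B,-1,0),axis=1).round(4),"y-yaw",np.degrees(np.arctan2(*(B[0]-B[1])[1::-1])))
    G=T.at(m([[662,122]]),.082);print("knob",G[0].round(4))
    g=T.at(m([[610,90],[692,83],[698,165],[615,170]]),.05);print("reg top",g.mean(0).round(4),np.linalg.norm(g-np.roll(g,-1,0),axis=1).round(4),"yaw",np.degrees(np.arctan2(*(g[0]-g[1])[1::-1])))
    print("scene checks: foot stud",S.at(sc([[380,37]]),.077).round(4),"knob",S.at(sc([[208,378]]),.082).round(4))
    print("can",T.at(m([[264,253]]),.082).round(4),"bottle cap",T.at(m([[571,266]]),.142).round(4))
    from rig import cams
    s=cams.snapshot("scene")
    R=Rt(tray[2],12);o=np.array([tray[0],tray[1],.065]);print("scene lip px",S.proj(o+lip@R.T).round(0).tolist())
E
python3 fit.py
```

```text
tray [0.5689 0.1883 0.1173] 6.723364829157699 res px [-0.25 -0.64  0.12 -0.72  0.02  0.67  0.11  0.67]
bar [ 0.4717 -0.1895  0.024 ] sides [0.1107 0.0201 0.111  0.024 ] yaw -64.97650524336443
foot [ 0.4829 -0.0662  0.016 ] diam 0.04300133874990077
brk upright [ 0.6243 -0.2048  0.046 ] [0.0435 0.0081 0.0432 0.0072] y-yaw 103.37729400778909
knob [ 0.606  -0.3252  0.082 ]
reg top [ 0.6073 -0.3297  0.05  ] [0.0396 0.0397 0.0398 0.0387] yaw 94.6567623938157
scene checks: foot stud [[ 0.4859 -0.0655  0.077 ]] knob [[ 0.6083 -0.3267  0.082 ]]
can [[ 0.5454 -0.1382  0.082 ]] bottle cap [[ 0.5355 -0.2667  0.142 ]]
scene lip px [[393.0, 166.0], [354.0, 211.0], [301.0, 203.0], [343.0, 161.0]]
```

Run:
```python
from fit import *
s=cv2.imread("pics/scene0.png")[145:255,270:420]; s=cv2.resize(s,None,fx=5,fy=5,interpolation=cv2.INTER_CUBIC)
def dr(P,c):
    p=((S.proj(P)-[270,145]+.5)*5-.5).astype(int); cv2.polylines(s,[p.reshape(-1,1,2)],True,c,1)
R=Rt(tray[2],12);o=np.array([tray[0],tray[1],.065])
dr(o+lip@R.T,(0,255,255))
inn=lip*[60/72,90/102,1]; dr(o+inn@R.T,(0,255,0)); inn[:,2]=0; dr(o+inn@R.T,(255,255,255))
cv2.imwrite("pics/trayscene.png",s)
```

```text
(no output)
```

View pics/trayscene.png

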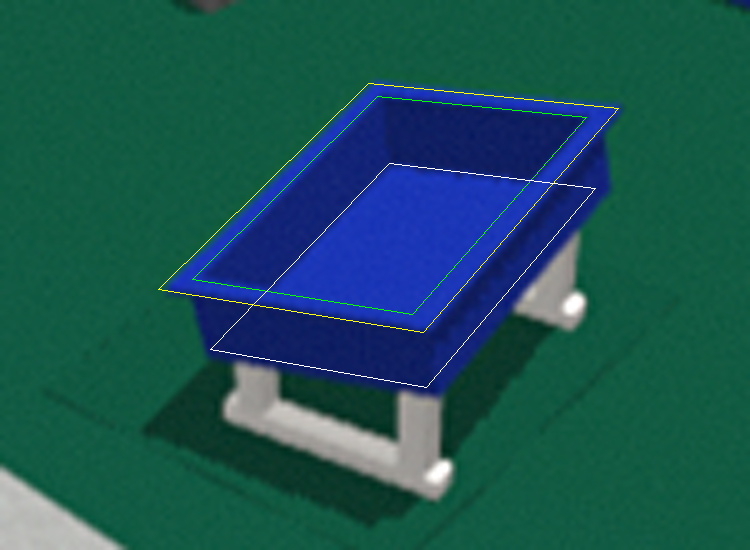

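The tray fit overlays the second view to within about 1 px. Now a planner helper and the bar grasp.

```bash
cat > plan.py <<'E'
from fit import *
from rig import readout
from scipy.spatial.transform import Rotation as Ro
R=Rt(tray[2],12); O=np.array([tray[0],tray[1],.065]); TY=np.degrees(tray[2])
def go(p,yaw):
    "turn (share) then shift in tool axes (mm) to reach TCP p with tool-x heading yaw deg"
    s=readout.sense(); M=Ro.from_quat(s["tool_rot"]).as_matrix(); y0=np.degrees(np.arctan2(M[1,0],M[0,0]))
    d=(yaw-y0+180)%360-180; M2=Ro.from_euler("z",d,degrees=True).as_matrix()@M
    print("p",np.round(p,4),"turn",round(-d/90,3),"shift mm",(M2.T@(np.array(p)-s["tool_pos"])*1e3).round(1),"| now",s["tool_pos"].round(4),"yaw",round(y0,1),"j6",s["joint_positions"][5].round(2),"F",s["contact_force"].round(1),"w",round(s["width"]*85,1),"grip",round(s["grip_force"],1),"t",s["time_s"])
def place(x,y,hw,h): # TCP for part set upright with up-slope edge on floor
    e=O+R@np.array([x+hw,y,0]); return e-hw*np.array([np.cos(tray[2]),np.sin(tray[2]),0])+[0,0,h]
E
python3 -c "
from plan import *
go([.4717,-.1895,.15],115.)"
```

```text
p [ 0.4717 -0.1895  0.15  ] turn -1.086 shift mm [148.9 417.9  80.2] | now [ 0.156  -0.501   0.2307] yaw 17.3 j6 1.57 F [0.  0.2 0.4] w 85.1 grip 0.0 t 0.15
```

Emit:
arm_command(motion=[[0,[0,0,0],-0.0776],[0,[0,0,0],-0.0776],[0,[0,0,0],-0.0776],[0,[0,0,0],-0.0776],[0,[0,0,0],-0.0776],[0,[0,0,0],-0.0776],[0,[0,0,0],-0.0776],[0,[0,0,0],-0.0776],[0,[0,0,0],-0.0776],[0,[0,0,0],-0.0776],[0,[0,0,0],-0.0776],[0,[0,0,0],-0.0776],[0,[0,0,0],-0.0776],[0,[0,0,0],-0.0776]], grip_force=50)

```text
time_s: 1.32
tool_pos: [0.156, -0.5011, 0.231]
tool_rot: [0.534, 0.845, 0.0, -0.0]
contact_force: [-0.2, 0.2, -0.6]
width: 1.0
grip_force: 0.0
```

Emit:
arm_command(motion=[[0.4,[0.06,0.174,0.03],0],[0.4,[0.12,0.348,0.06],0],[0.4,[0.124,0.348,0.07],0],[0.4,[0.124,0.348,0.07],0],[0.4,[0.124,0.348,0.07],0],[0.4,[0.124,0.348,0.07],0],[0.4,[0.124,0.348,0.07],0],[0.4,[0.124,0.348,0.07],0],[0.4,[0.124,0.348,0.07],0],[0.4,[0.124,0.348,0.07],0],[0.4,[0.124,0.348,0.07],0],[0.4,[0.124,0.348,0.07],0],[0.4,[0.08,0.229,0.04],0],[0.4,[0.037,0.296,0.032],0],[0.4,[0,0,0],0],[0.4,[0,0,0],0]])

```text
time_s: 2.65
tool_pos: [0.5015, -0.1692, 0.1443]
tool_rot: [0.536, 0.844, -0.0, -0.001]
contact_force: [-0.7, -1.1, 0.0]
width: 0.597
grip_force: 0.0
```

```bash
python3 -c "
from plan import *
go([.4717,-.1895,.01],115.)"
```

```text
p [ 0.4717 -0.1895  0.01  ] turn 0.002 shift mm [ -5.9 -35.4 134.3] | now [ 0.5015 -0.1692  0.1443] yaw 115.2 j6 0.81 F [-0.7 -1.1  0. ] w 50.8 grip 0.0 t 2.65
```

Emit:
arm_command(motion=[[0.4,[-0.03,-0.177,0.1],0],[0.4,[-0.029,-0.177,0.2],0],[0.4,[0,0,0.3],0],[0.4,[0,0,0.3],0],[0.4,[0,0,0.25],0],[0.4,[0,0,0.13],0],[0.4,[0,0,0.063],0],[0.4,[0,0,0],0],[0.9,[0,0,0],0],[0.9,[0,0,0],0],[0.9,[0,0,0],0],[0.9,[0,0,0],0],[0.9,[0,0,0],0],[0.9,[0,0,0],0]], grip_force=50)

```text
time_s: 3.82
tool_pos: [0.4725, -0.1911, 0.0125]
tool_rot: [0.537, 0.844, 0.0, 0.001]
contact_force: [-0.7, -0.4, 6.7]
width: 0.242
grip_force: 50.3
```

```bash
python3 -c "
from plan import *
p=place(-.027,0,.011,.008);go(p+[0,0,.1],90+TY)"
```

```text
p [0.5425 0.1851 0.1697] turn 0.204 shift mm [ 365.1  113.8 -157.9] | now [ 0.4725 -0.1911  0.0125] yaw 115.1 j6 0.75 F [-0.7 -0.4  6.7] w 20.6 grip 50.3 t 3.8167
```

Emit:
arm_command(motion=[[0.9,[0,0,-0.1],0],[0.9,[0,0,-0.3],0],[0.9,[0,0,-0.4],0],[0.9,[0,0,-0.4],0.068],[0.9,[0,0,-0.4],0.068],[0.9,[0,0,0],0.068],[0.9,[0,0,0],0]])

```text
time_s: 4.4
tool_pos: [0.4729, -0.1911, 0.1744]
tool_rot: [0.665, 0.746, 0.001, 0.003]
contact_force: [-0.0, 0.1, -1.5]
width: 0.242
grip_force: 49.4
```

```bash
python3 -c "
from plan import *
p=place(-.027,0,.011,.0105);go(p+[0,0,.1],90+TY)
t=cams.snapshot('top');u,v=T.proj([readout.sense()['tool_pos']])[0].astype(int);s=cams.snapshot('scene');a,b=S.proj([readout.sense()['tool_pos']])[0].astype(int)
c=lambda i,u,v:cv2.resize(i[max(v-60,0):v+60,max(u-60,0):u+60],(400,400))
cv2.imwrite('pics/grip1.png',np.hstack([c(t,u,v),c(s,a,b)]))"
```

```text
p [0.5425 0.1851 0.1722] turn -0.002 shift mm [365.5 113.1   1.8] | now [ 0.4729 -0.1911  0.1744] yaw 96.6 j6 1.07 F [-0.   0.1 -1.5] w 20.6 grip 49.4 t 4.4
```

View pics/grip1.png

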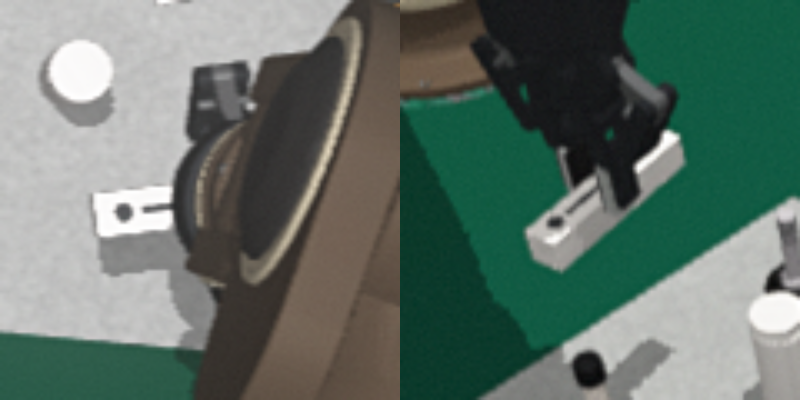

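The crop shows the bar held level and roughly central in the fingers. Moving over the tray.

Emit:
arm_command(motion=[[0.9,[0.165,0.05,0],0],[0.9,[0.332,0.103,0],0],[0.9,[0.332,0.103,0],0],[0.9,[0.332,0.103,0],0],[0.9,[0.332,0.103,0],0],[0.9,[0.332,0.103,0],0],[0.9,[0.332,0.103,0],0],[0.9,[0.332,0.103,0],0],[0.9,[0.332,0.103,0],0],[0.9,[0.332,0.103,0],0],[0.9,[0.332,0.103,0],0],[0.9,[0.17,0.051,0],0],[0.9,[0,0,0],0],[0.9,[0,0,0],0]])

```text
time_s: 5.67
tool_pos: [0.5399, 0.1862, 0.1686]
tool_rot: [0.663, 0.749, -0.002, -0.001]
contact_force: [0.0, -0.3, -1.7]
width: 0.241
grip_force: 49.4
```

```bash
python3 -c "
from plan import *
p=place(-.027,0,.011,.0105);go(p,90+TY)"
```

```text
p [0.5425 0.1851 0.0722] turn 0.002 shift mm [-1.2  2.8 96.4] | now [0.5399 0.1862 0.1686] yaw 96.9 j6 1.78 F [ 0.  -0.3 -1.7] w 20.5 grip 49.4 t 5.6667
```

Emit:
arm_command(motion=[[0.9,[-0.01,0.03,0.15],0],[0.9,[0,0,0.25],0],[0.9,[0,0,0.25],0],[0.9,[0,0,0.15],0],[0.9,[0,0,0.1],0],[0.9,[0,0,0],0],[0.9,[0,0,0],0],[0.9,[0,0,0],0]])

```text
time_s: 6.33
tool_pos: [0.5447, 0.1847, 0.0819]
tool_rot: [0.665, 0.747, 0.001, 0.0]
contact_force: [-0.8, 0.3, -0.8]
width: 0.244
grip_force: 49.4
```

```bash
python3 -c "
from plan import *
p=place(-.027,0,.011,.0105);go(p,90+TY)"
```

```text
p [0.5425 0.1851 0.0722] turn -0.0 shift mm [ 0.7 -2.2  9.7] | now [0.5447 0.1847 0.0819] yaw 96.7 j6 1.78 F [-0.8  0.3 -0.8] w 20.7 grip 49.4 t 6.3333
```

Emit:
arm_command(motion=[[0.9,[0,-0.02,0.04],0],[0.9,[0,0,0.03],0],[0.9,[0,0,0.02],0],[0.9,[0,0,0],0],[0.9,[0,0,0],0],[0.9,[0,0,0],0]])

```text
time_s: 6.83
tool_pos: [0.5423, 0.1849, 0.0721]
tool_rot: [0.664, 0.747, 0.0, 0.0]
contact_force: [0.4, -0.7, 1.9]
width: 0.241
grip_force: 49.6
```

Emit:
arm_command(motion=[[0.9,[0,0,0.01],0],[0.9,[0,0,0.01],0],[0.9,[0,0,0],0],[0.9,[0,0,0],0]])

```text
time_s: 7.17
tool_pos: [0.5423, 0.1849, 0.0719]
tool_rot: [0.664, 0.747, 0.001, 0.0]
contact_force: [-5.3, -1.1, 13.9]
width: 0.241
grip_force: 51.1
```

Contact came exactly at the predicted height. Releasing in small opening steps.

Emit:
arm_command(motion=[[0.9,[0,0,-0.015],0],[0.74,[0,0,0],0],[0.72,[0,0,0],0],[0.7,[0,0,0],0],[0.67,[0,0,0],0],[0.65,[0,0,0],0],[0.65,[0,0,0],0],[0.65,[0,0,0],0],[0.65,[0,0,-0.03],0],[0.65,[0,0,-0.1],0],[0.65,[0,0,-0.3],0],[0.65,[0,0,-0.4],0],[0.65,[0,0,-0.4],0],[0.65,[0,0,0],0]])

```text
time_s: 8.33
tool_pos: [0.5451, 0.1858, 0.2038]
tool_rot: [0.665, 0.747, 0.005, 0.003]
contact_force: [1.1, 1.2, 1.0]
width: 0.346
grip_force: 0.0
```

```bash
python3 -c "
from plan import *
# bracket: grip upright plate (closing along bracket x); upright yaw y=103.4 => tool x = 103.4
go([.6243,-.2048,.2],103.4)
s=cams.snapshot('scene')[145:255,270:420];t=cams.snapshot('top')[225:335,145:285]
cv2.imwrite('pics/bar_in.png',np.hstack([cv2.resize(s,(400,293)),cv2.resize(t,(373,293))]))"
```

```text
p [ 0.6243 -0.2048  0.2   ] turn -0.074 shift mm [-398.3  -13.5    2.6] | now [0.5451 0.1858 0.2038] yaw 96.7 j6 1.78 F [1.1 1.2 1. ] w 29.4 grip 0.0 t 8.3333
```

View pics/bar_in.png

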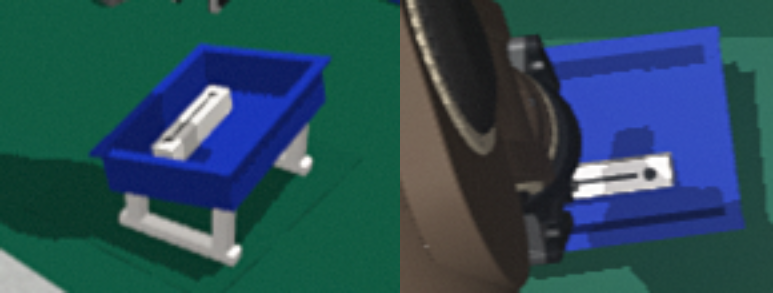

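The bar lies flat across the tray in its lower half (scene crop, around (190,125)), released. Now the aluminium bracket, gripped on its upright.

Emit:
arm_command(motion=[[0.65,[0,0,0],-0.074],[0.65,[-0.18,-0.006,0],0],[0.65,[-0.362,-0.012,0],0],[0.65,[-0.362,-0.012,0],0],[0.65,[-0.362,-0.012,0],0],[0.65,[-0.362,-0.012,0],0],[0.65,[-0.362,-0.012,0],0],[0.65,[-0.362,-0.012,0],0],[0.65,[-0.362,-0.012,0],0],[0.65,[-0.362,-0.012,0],0],[0.65,[-0.362,-0.012,0],0],[0.65,[-0.362,-0.012,0],0],[0.65,[-0.182,-0.006,0.2],0],[0.65,[0,0,0.3],0],[0.65,[0,0,0.2],0],[0.65,[0,0,0],0],[0.65,[0,0,0],0],[0.65,[0,0,0],0]])

```text
time_s: 9.93
tool_pos: [0.6215, -0.2055, 0.1252]
tool_rot: [0.62, 0.785, 0.0, 0.0]
contact_force: [0.4, 0.1, 1.8]
width: 0.35
grip_force: 0.0
```

```bash
python3 -c "
from plan import *
go([.6243,-.2048,.016],103.4)"
```

```text
p [ 0.6243 -0.2048  0.016 ] turn -0.0 shift mm [  0.    2.8 109.2] | now [ 0.6215 -0.2055  0.1252] yaw 103.4 j6 1.02 F [0.4 0.1 1.8] w 29.8 grip 0.0 t 9.9333
```

Emit:
arm_command(motion=[[0.65,[0,0.028,0.2],0],[0.65,[0,0,0.3],0],[0.65,[0,0,0.3],0],[0.65,[0,0,0.18],0],[0.65,[0,0,0.08],0],[0.65,[0,0,0.03],0],[0.65,[0,0,0],0],[0.65,[0,0,0],0],[1,[0,0,0],0],[1,[0,0,0],0],[1,[0,0,0],0],[1,[0,0,0],0],[1,[0,0,0],0]], grip_force=35)

```text
time_s: 11.02
tool_pos: [0.6253, -0.2054, 0.0172]
tool_rot: [0.62, 0.785, 0.001, 0.001]
contact_force: [0.2, -0.4, 5.7]
width: 0.091
grip_force: 35.3
```

Emit:
arm_command(motion=[[1,[0,0,-0.1],0],[1,[0,0,-0.3],0],[1,[0,0,-0.4],0],[1,[0,0,-0.4],0],[1,[0,0,-0.4],-0.077],[1,[0,0,0],-0.077],[1,[0,0,0],-0.077],[1,[0,0,0],-0.077],[1,[0,0,0],-0.077],[1,[0,0,0],-0.077],[1,[0,0,0],-0.077],[1,[0,0,0],-0.077],[1,[0,0,0],-0.077],[1,[0,0,0],-0.077],[1,[0,0,0],-0.077],[1,[0,0,0],-0.077],[1,[0,0,0],0],[1,[0,0,0],0]])

```text
time_s: 12.52
tool_pos: [0.624, -0.205, 0.1757]
tool_rot: [-0.055, 0.998, 0.0, -0.0]
contact_force: [0.7, -0.4, -0.9]
width: 0.093
grip_force: 34.3
```

```bash
python3 -c "
from plan import *
go(place(.022,.014,.02,.014)+[0,0,.12],180+TY)"
```

```text
p [0.5882 0.2046 0.2077] turn -0.004 shift mm [-12.5 411.  -32.1] | now [ 0.624  -0.205   0.1757] yaw -173.7 j6 -0.43 F [ 0.7 -0.4 -0.9] w 7.9 grip 34.3 t 12.5167
```

Emit:
arm_command(motion=[[1,[-0.005,0.18,-0.08],-0.004],[1,[-0.01,0.36,-0.08],0],[1,[-0.011,0.36,-0.08],0],[1,[-0.011,0.36,-0.08],0],[1,[-0.011,0.36,0],0],[1,[-0.011,0.36,0],0],[1,[-0.011,0.36,0],0],[1,[-0.011,0.36,0],0],[1,[-0.011,0.36,0],0],[1,[-0.011,0.36,0],0],[1,[-0.011,0.36,0],0],[1,[-0.011,0.36,0],0],[1,[0,0,0],0],[1,[0,-0.03,0.2],0],[1,[0,0,0.3],0],[1,[0,0,0.3],0],[1,[0,0,0.15],0],[1,[0,0,0],0],[1,[0,0,0],0],[1,[0,0,0],0]])

```text
time_s: 14.18
tool_pos: [0.5881, 0.2045, 0.1139]
tool_rot: [-0.059, 0.998, 0.0, 0.001]
contact_force: [-0.6, 0.4, -0.6]
width: 0.088
grip_force: 34.4
```

```bash
python3 -c "
from plan import *
go(place(.022,.014,.02,.015),180+TY)"
```

```text
p [0.5882 0.2046 0.0887] turn 0.001 shift mm [-0.1  0.1 25.2] | now [0.5881 0.2045 0.1139] yaw -173.2 j6 0.22 F [-0.6  0.4 -0.6] w 7.5 grip 34.4 t 14.1833
```

Lower to contact, then press gently with low grip so that the bracket pivots flush.

Emit:
arm_command(motion=[[1,[0,0,0.1],0],[1,[0,0,0.07],0],[1,[0,0,0.04],0],[1,[0,0,0.02],0],[1,[0,0,0.01],0],[1,[0,0,0.01],0],[1,[0,0,0],0],[1,[0,0,0],0]])

```text
time_s: 14.85
tool_pos: [0.5871, 0.2044, 0.0882]
tool_rot: [-0.06, 0.998, 0.0, 0.0]
contact_force: [-4.1, -0.7, 6.5]
width: 0.088
grip_force: 35.3
```

Emit:
arm_command(motion=[[1,[0,0,0.01],0],[1,[0,0,0.01],0],[1,[0,0,0.01],0],[1,[0,0,0],0],[1,[0,0,0],0]], grip_force=20)

```text
time_s: 15.27
tool_pos: [0.5871, 0.2045, 0.0879]
tool_rot: [-0.06, 0.998, 0.0, 0.001]
contact_force: [-9.9, -2.1, 20.9]
width: 0.084
grip_force: 37.7
```

Emit:
arm_command(motion=[[1,[0,0,-0.025],0],[1,[0,0,0],0],[0.92,[0,0,0],0],[0.9,[0,0,0],0],[0.88,[0,0,0],0],[0.86,[0,0,0],0],[0.83,[0,0,0],0],[0.78,[0,0,0],0],[0.75,[0,0,0],0],[0.75,[0,0,0],0],[0.75,[0,0,0],0],[0.75,[0,0,-0.05],0],[0.75,[0,0,-0.2],0],[0.75,[0,0,-0.4],0],[0.75,[0,0,-0.4],0],[0.75,[0,0,-0.2],0],[0.75,[0,0,0],0]])

```text
time_s: 16.68
tool_pos: [0.5894, 0.2052, 0.2186]
tool_rot: [-0.06, 0.998, 0.001, 0.005]
contact_force: [-0.8, 0.1, 0.2]
width: 0.251
grip_force: 0.0
```

```bash
python3 -c "
from plan import *
go([.484,-.066,.2],180+TY)
print(T.proj([[.4829,-.0662,.016]]))
t=cams.snapshot('top');s=cams.snapshot('scene')[145:255,270:420]
cv2.imwrite('pics/brk_in.png',np.hstack([cv2.resize(s,(400,293)),cv2.resize(t[225:335,145:285],(373,293))]))"
```

```text
p [ 0.484 -0.066  0.2  ] turn 0.002 shift mm [ 136.6 -257.    16.8] | now [0.5894 0.2052 0.2186] yaw -173.1 j6 0.21 F [-0.8  0.1  0.2] w 21.3 grip 0.0 t 16.6833
[[350.85575129 322.13805976]]
```

View pics/brk_in.png

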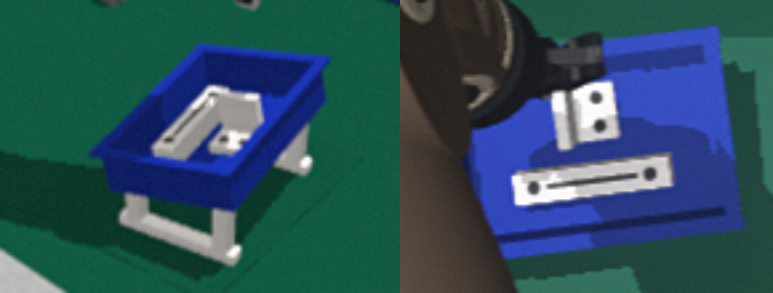

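The bracket sits flat up-slope of the bar with a clear gap (scene crop around (240,125), top crop (590,115)). Next the large foot by its stud.

Emit:
arm_command(motion=[[0.65,[0.085,-0.16,0],0],[0.65,[0.171,-0.321,0],0],[0.65,[0.171,-0.321,0],0],[0.65,[0.171,-0.321,0],0],[0.65,[0.171,-0.321,0],0],[0.65,[0.171,-0.321,0],0],[0.65,[0.171,-0.321,0],0],[0.65,[0.171,-0.321,0],0],[0.65,[0.085,-0.16,0.2],0],[0.65,[0,0,0.4],0],[0.65,[0,0,0.3],0],[0.65,[0,0,0],0],[0.65,[0,0,0],0],[0.65,[0,0,0],0]])

```text
time_s: 17.95
tool_pos: [0.4827, -0.0666, 0.1226]
tool_rot: [-0.06, 0.998, -0.0, 0.0]
contact_force: [0.2, 1.1, -0.1]
width: 0.347
grip_force: 0.0
```

```bash
python3 -c "
from plan import *
go([.484,-.066,.040],180+TY)"
```

```text
p [ 0.484 -0.066  0.04 ] turn 0.002 shift mm [-1.4  0.5 82.6] | now [ 0.4827 -0.0666  0.1226] yaw -173.1 j6 -0.26 F [ 0.2  1.1 -0.1] w 29.5 grip 0.0 t 17.95
```

Emit:
arm_command(motion=[[0.65,[-0.014,0,0.2],0],[0.65,[0,0,0.3],0],[0.65,[0,0,0.2],0],[0.65,[0,0,0.09],0],[0.65,[0,0,0.03],0],[0.65,[0,0,0],0],[0.65,[0,0,0],0],[1,[0,0,0],0],[1,[0,0,0],0],[1,[0,0,0],0],[1,[0,0,0],0],[1,[0,0,0],0]], grip_force=40)

```text
time_s: 18.95
tool_pos: [0.4848, -0.0666, 0.0411]
tool_rot: [-0.06, 0.998, -0.0, 0.001]
contact_force: [-0.2, 1.6, 5.4]
width: 0.131
grip_force: 39.4
```

Emit:
arm_command(motion=[[1,[0,0,-0.1],0],[1,[0,0,-0.3],0],[1,[0,0,-0.4],0],[1,[0,0,-0.4],0],[1,[0,0,-0.4],0],[1,[0,0,-0.2],0],[1,[0,0,0],0],[1,[0,0,0],0]])

```text
time_s: 19.62
tool_pos: [0.4843, -0.0667, 0.2211]
tool_rot: [-0.06, 0.998, -0.0, 0.001]
contact_force: [-0.7, 0.1, -1.6]
width: 0.129
grip_force: 39.2
```

```bash
python3 -c "
from plan import *
go(place(.022,.061,.022,.038)+[0,0,.11],180+TY)"
```

```text
p [0.5827 0.2513 0.2221] turn 0.002 shift mm [-135.   304.3   -0.9] | now [ 0.4843 -0.0667  0.2211] yaw -173.1 j6 -0.26 F [-0.7  0.1 -1.6] w 11.0 grip 39.2 t 19.6167
```

Emit:
arm_command(motion=[[1,[-0.075,0.169,0],0],[1,[-0.15,0.338,0],0],[1,[-0.15,0.338,0],0],[1,[-0.15,0.338,0],0],[1,[-0.15,0.338,0],0],[1,[-0.15,0.338,0],0],[1,[-0.15,0.338,0],0],[1,[-0.15,0.338,0],0],[1,[-0.15,0.338,0],0],[1,[-0.075,0.169,0],0],[1,[0,0,0],0],[1,[0,0,0.2],0],[1,[0,0,0.3],0],[1,[0,0,0.25],0],[1,[0,0,0.1],0],[1,[0,0,0],0],[1,[0,0,0],0],[1,[0,0,0],0]])

```text
time_s: 21.12
tool_pos: [0.5819, 0.2515, 0.1362]
tool_rot: [-0.06, 0.998, 0.0, 0.001]
contact_force: [0.6, -0.2, -1.8]
width: 0.127
grip_force: 39.3
```

```bash
python3 -c "
from plan import *
go(place(.022,.061,.022,.039),180+TY)"
```

```text
p [0.5827 0.2513 0.1131] turn 0.002 shift mm [-0.7 -0.4 23.1] | now [0.5819 0.2515 0.1362] yaw -173.1 j6 0.29 F [ 0.6 -0.2 -1.8] w 10.8 grip 39.3 t 21.1167
```

Emit:
arm_command(motion=[[1,[0,0,0.1],0],[1,[0,0,0.07],0],[1,[0,0,0.03],0],[1,[0,0,0.015],0],[1,[0,0,0.01],0],[1,[0,0,0],0],[1,[0,0,0],0],[1,[0,0,0],0]], grip_force=20)

```text
time_s: 21.78
tool_pos: [0.5815, 0.2517, 0.1125]
tool_rot: [-0.06, 0.998, 0.0, 0.0]
contact_force: [-0.2, -0.4, -1.3]
width: 0.129
grip_force: 39.6
```

Emit:
arm_command(motion=[[1,[0,0,0.01],0],[1,[0,0,0.01],0],[1,[0,0,0.01],0],[1,[0,0,0],0],[1,[0,0,0],0]])

```text
time_s: 22.2
tool_pos: [0.5815, 0.2518, 0.112]
tool_rot: [-0.06, 0.998, 0.001, 0.001]
contact_force: [-5.7, -1.9, 12.7]
width: 0.125
grip_force: 41.0
```

Emit:
arm_command(motion=[[1,[0,0,-0.015],0],[1,[0,0,0],0],[0.88,[0,0,0],0],[0.86,[0,0,0],0],[0.84,[0,0,0],0],[0.82,[0,0,0],0],[0.79,[0,0,0],0],[0.75,[0,0,0],0],[0.73,[0,0,0],0],[0.73,[0,0,0],0],[0.73,[0,0,0],0],[0.73,[0,0,-0.1],0],[0.73,[0,0,-0.3],0],[0.73,[0,0,-0.4],0],[0.73,[0,0,-0.3],0],[0.73,[0,0,0],0]])

```text
time_s: 23.53
tool_pos: [0.5834, 0.2525, 0.2292]
tool_rot: [-0.06, 0.998, 0.002, 0.005]
contact_force: [-0.1, -0.4, -0.0]
width: 0.264
grip_force: 0.0
```

```bash
python3 -c "
from plan import *
go([.607,-.3265,.22],184.7)
t=cams.snapshot('top');s=cams.snapshot('scene')[145:255,270:420]
cv2.imwrite('pics/foot_in.png',np.hstack([cv2.resize(s,(400,293)),cv2.resize(t[225:335,145:285],(373,293))]))"
```

```text
p [ 0.607  -0.3265  0.22  ] turn 0.024 shift mm [  24.  -579.     7.1] | now [0.5834 0.2525 0.2292] yaw -173.1 j6 0.29 F [-0.1 -0.4 -0. ] w 22.5 grip 0.0 t 23.5333
```

View pics/foot_in.png

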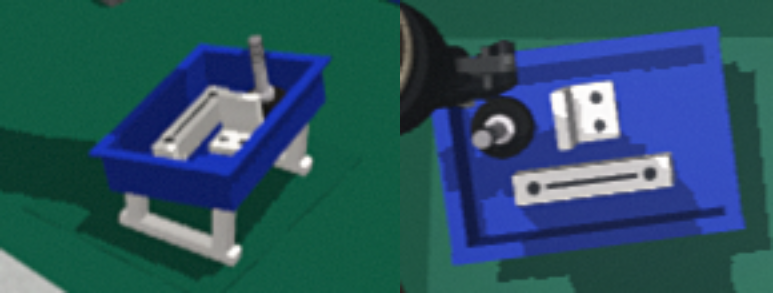

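The foot is seated upright on the floor near the left wall (top crop (500,127)), clear of bar and bracket. Now the regulator by its knob.

Emit:
arm_command(motion=[[0.4,[0.008,-0.19,0],0.024],[0.4,[0.016,-0.386,0],0],[0.4,[0.016,-0.386,0],0],[0.4,[0.016,-0.386,0],0],[0.4,[0.016,-0.386,0],0],[0.4,[0.016,-0.386,0],0],[0.4,[0.016,-0.386,0],0],[0.4,[0.016,-0.386,0],0],[0.4,[0.016,-0.386,0],0],[0.4,[0.016,-0.386,0],0],[0.4,[0.016,-0.386,0],0],[0.4,[0.016,-0.386,0],0],[0.4,[0.016,-0.386,0],0],[0.4,[0.016,-0.386,0],0],[0.4,[0.016,-0.386,0],0],[0.4,[0.008,-0.19,0.1],0],[0.4,[0,0,0.2],0],[0.4,[0,0,0.2],0],[0.4,[0,0,0],0],[0.4,[0,0,0],0]])

```text
time_s: 25.3
tool_pos: [0.6046, -0.3259, 0.1686]
tool_rot: [-0.041, 0.999, 0.001, -0.002]
contact_force: [-0.0, -0.7, -0.6]
width: 0.6
grip_force: 0.0
```

```bash
python3 -c "
from plan import *
go([.607,-.3265,.055],184.7)"
```

```text
p [ 0.607  -0.3265  0.055 ] turn 0.0 shift mm [ -2.8  -1.1 113.6] | now [ 0.6046 -0.3259  0.1686] yaw -175.3 j6 -0.58 F [-0.  -0.7 -0.6] w 51.0 grip 0.0 t 25.3
```

Emit:
arm_command(motion=[[0.4,[-0.02,-0.01,0.2],0],[0.4,[0,0,0.3],0],[0.4,[0,0,0.3],0],[0.4,[0,0,0.2],0],[0.4,[0,0,0.1],0],[0.4,[0,0,0.03],0],[0.4,[0,0,0],0],[0.4,[0,0,0],0],[0.9,[0,0,0],0],[0.9,[0,0,0],0],[0.9,[0,0,0],0],[0.9,[0,0,0],0],[0.9,[0,0,0],0]], grip_force=60)

```text
time_s: 26.38
tool_pos: [0.6089, -0.3283, 0.06]
tool_rot: [-0.041, 0.999, -0.001, 0.002]
contact_force: [-0.7, -0.9, 5.8]
width: 0.329
grip_force: 59.0
```

Emit:
arm_command(motion=[[0.9,[0,0,-0.1],0],[0.9,[0,0,-0.3],0],[0.9,[0,0,-0.4],0],[0.9,[0,0,-0.4],0],[0.9,[0,0,-0.4],-0.024],[0.9,[0,0,-0.2],0],[0.9,[0,0,0],0],[0.9,[0,0,0],0]])

```text
time_s: 27.05
tool_pos: [0.6084, -0.3278, 0.2394]
tool_rot: [-0.06, 0.998, -0.001, 0.001]
contact_force: [-0.2, 0.2, -1.9]
width: 0.329
grip_force: 59.7
```

```bash
python3 -c "
from plan import *
go(place(.022,-.053,.02,.053)+[0,0,.11],180+TY)"
```

```text
p [0.5961 0.1381 0.2367] turn 0.002 shift mm [-42.4 464.2   2.1] | now [ 0.6084 -0.3278  0.2394] yaw -173.1 j6 -0.61 F [-0.2  0.2 -1.9] w 28.0 grip 59.7 t 27.05
```

Emit:
arm_command(motion=[[0.9,[-0.016,0.18,0],0],[0.9,[-0.033,0.357,0],0],[0.9,[-0.033,0.357,0],0],[0.9,[-0.033,0.357,0],0],[0.9,[-0.033,0.357,0],0],[0.9,[-0.033,0.357,0],0],[0.9,[-0.033,0.357,0],0],[0.9,[-0.033,0.357,0],0],[0.9,[-0.033,0.357,0],0],[0.9,[-0.033,0.357,0],0],[0.9,[-0.033,0.357,0],0],[0.9,[-0.033,0.357,0],0],[0.9,[-0.033,0.357,0],0],[0.9,[-0.016,0.178,0],0],[0.9,[0,0,0],0],[0.9,[0,0,0.2],0],[0.9,[0,0,0.3],0],[0.9,[0,0,0.2],0],[0.9,[0,0,0],0],[0.9,[0,0,0],0]])

```text
time_s: 28.72
tool_pos: [0.5931, 0.1374, 0.1655]
tool_rot: [-0.06, 0.998, -0.001, -0.003]
contact_force: [0.0, -0.2, -2.0]
width: 0.326
grip_force: 59.9
```

```bash
python3 -c "
from plan import *
go(place(.022,-.053,.02,.057),180+TY)"
```

```text
p [0.5961 0.1381 0.1307] turn 0.001 shift mm [-3.3  0.3 34.7] | now [0.5931 0.1374 0.1655] yaw -173.1 j6 0.11 F [ 0.  -0.2 -2. ] w 27.7 grip 59.9 t 28.7167
```

Emit:
arm_command(motion=[[0.9,[-0.01,0,0.12],0],[0.9,[0,0,0.1],0],[0.9,[0,0,0.05],0],[0.9,[0,0,0],0],[0.9,[0,0,0],0],[0.9,[0,0,0],0]])

```text
time_s: 29.22
tool_pos: [0.5959, 0.1385, 0.1413]
tool_rot: [-0.06, 0.998, 0.0, 0.0]
contact_force: [-0.3, -0.0, -1.6]
width: 0.327
grip_force: 59.9
```

```bash
python3 -c "
from plan import *
go(place(.022,-.053,.02,.057),180+TY)"
```

```text
p [0.5961 0.1381 0.1307] turn 0.002 shift mm [-0.1 -0.5 10.6] | now [0.5959 0.1385 0.1413] yaw -173.1 j6 0.11 F [-0.3 -0.  -1.6] w 27.8 grip 59.9 t 29.2167
```

Emit:
arm_command(motion=[[0.9,[0,0,0.05],0],[0.9,[0,0,0.03],0],[0.9,[0,0,0.01],0],[0.9,[0,0,0.01],0],[0.9,[0,0,0],0],[0.9,[0,0,0],0],[0.9,[0,0,0],0]], grip_force=30)

```text
time_s: 29.8
tool_pos: [0.5957, 0.1385, 0.131]
tool_rot: [-0.06, 0.998, 0.0, 0.0]
contact_force: [-0.6, -0.6, 0.5]
width: 0.324
grip_force: 60.3
```

Emit:
arm_command(motion=[[0.9,[0,0,0.01],0],[0.9,[0,0,0.01],0],[0.9,[0,0,0],0],[0.9,[0,0,0],0]])

```text
time_s: 30.13
tool_pos: [0.5959, 0.1385, 0.1308]
tool_rot: [-0.06, 0.998, 0.0, 0.001]
contact_force: [-3.4, -1.4, 10.1]
width: 0.335
grip_force: 61.3
```

Emit:
arm_command(motion=[[0.9,[0,0,-0.012],0],[0.9,[0,0,0],0],[0.69,[0,0,0],0],[0.67,[0,0,0],0],[0.66,[0,0,0],0],[0.65,[0,0,0],0],[0.63,[0,0,0],0],[0.6,[0,0,0],0],[0.56,[0,0,0],0],[0.53,[0,0,0],0],[0.53,[0,0,0],0],[0.53,[0,0,-0.1],0],[0.53,[0,0,-0.3],0],[0.53,[0,0,-0.4],0],[0.53,[0,0,-0.2],0],[0.53,[0.2,0,0],0],[0.53,[0.4,0,0],0],[0.53,[0.4,0,0],0],[0.53,[0.4,0,0],0],[0.53,[0.2,0,0],0]])

```text
time_s: 31.8
tool_pos: [0.4332, 0.1187, 0.2311]
tool_rot: [-0.06, 0.998, 0.0, -0.0]
contact_force: [1.0, -1.4, -0.3]
width: 0.467
grip_force: 0.0
```

```bash
python3 -c "
from plan import *
s=readout.sense();print(s['tool_pos'],s['contact_force'],s['time_s'])
t=cams.snapshot('top');s=cams.snapshot('scene')[145:255,270:420]
cv2.imwrite('pics/end.png',np.hstack([cv2.resize(s,(400,293)),cv2.resize(t[225:335,145:285],(373,293))]))"
```

```text
[0.43318013 0.11871136 0.23109278] [ 1.01783531 -1.35326611 -0.3371386 ] 31.8
```

View pics/end.png

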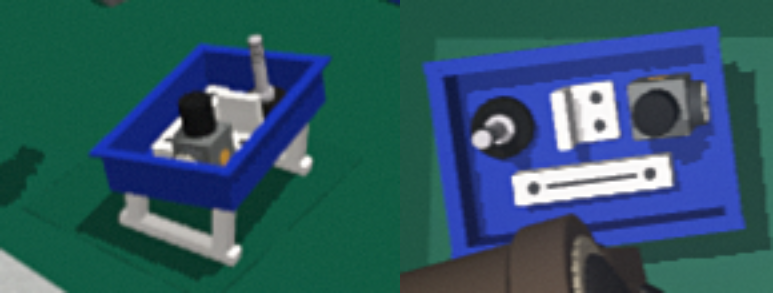

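All four parts are in and apart: foot (500,127), bracket (587,115), regulator (662,108), bar (593,181). One numeric check of flush seating against the projected model, then hand in.

Run:
```python
from plan import *
def px(p): q=(T.proj([O+R@np.array(p)])[0]-[145,225]+.5)*[373/140,293/110]-.5; return (q+[400,0]).round(0)
print("bar top",px([-.027,0,.022]),"knob top",px([.022,-.053,.08]),"stud top",px([.022,.061,.075]),"upright top",px([.022,.014,.044]))
```

```text
bar top [594. 181.] knob top [650. 112.] stud top [481. 131.] upright top [559. 118.]
```

Run:
```python
from plan import *
def px(p): q=(T.proj([O+R@np.array(p)])[0]-[145,225]+.5)*[373/140,293/110]-.5; return (q+[400,0]).round(0)
for x in(.017,.02,.022): print(x,"disc top",px([x,.061,.014]),"stud top",px([x,.061,.075]))
print("reg body top",px([.022,-.053,.048]),px([.022,-.057,.048]),px([.022,-.057,.08]))
import rig
print(rig.job_done())
```

```text
0.017 disc top [501. 128.] stud top [482. 139.]
0.02 disc top [501. 124.] stud top [482. 134.]
0.022 disc top [500. 121.] stud top [481. 131.]
reg body top [656. 106.] [662. 106.] [656. 111.]
the job is handed in; nothing more can be done
None
```

The kit is loaded and the job is handed in at about 32 s of the 72 s. The bar lies across the lower half of the tray, with the foot, bracket and regulator seated apart on its up-slope side. The hand-in call returned no verdict, so the judge's result isn't known here.

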